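Check the jaw gap of a tube sealer with a gap gauge

ROBOT

A 6-joint arm with a two-finger parallel gripper is mounted at the origin on the work surface. World frame = base frame: x ahead of the robot, y to its left, z up, the work surface at z = 0. Lengths are in m, angles in rad, forces in N, time in s.
With the tool pointing down it reaches from about 0.375 to 0.975 m from the base axis. Payload 3.8 kg.
Tool frame: the origin (TCP) lies on the centre line of the jaws, within the pads' length; the fingertips stand robot.tips_ahead ahead of it and the grasp point (between the pads) lies 5 mm behind it (robot.tips_ahead is the distance from the TCP to the fingertips, in m); z points along the fingers, y is the direction in which the jaws open and shut (so a half turn about z gives the same grasp; the last joint's range is limited). The gripper opens to 85 mm and grips with 20 to 120 N. Pads are 22 mm wide; open, the fingers measure 114 mm over their backs; the gripper's body (76 mm by 85 mm) begins 54 mm behind the grasp point. The pads swing forward as they close: fully open they stand 13 mm farther back than shut.
Start: joints at [-1.14, 0.264, 1.604, -0, 1.274, -0.037], TCP at [0.304, -0.602, 0.245] pointing down, gripper open.
Joint ranges: [-2.63, 2.63], [-0.94, 2.18], [0.31, 2.57], [-1.31, 4.45], [0, 2.66], [-2.55, 2.55]. Speed limits (rad/s): [2.57, 2.57, 3.14, 3.14, 3.14, 3.14].

INTERFACE

Orientations are given as a 3x3 rotation matrix whose columns are the frame's x, y, z axes.
In Python, from bench import robot gives the robot as it stands.
- The arm moves only by the shell command python3 -m jog 'ROWS' [FORCE]. ROWS is JSON, a list of rows, each a list of 3 entries, a list of its own where there are three numbers: the finger opening in m, from 0 to 0.0854, then the shift along the tool's x, y, z in m, then the turn, a rotation vector about the tool's x, y, z in rad. A call has 1 to 12 rows; each row shifts and turns the pose as measured when the row begins, along the tool's axes as they then stand; what a row does not reach is not made up. A row lasts 1/8 s, in which the tool goes at most 62.5 mm and 10.7 degrees, less where a joint would pass 70% of its speed; a pose out of reach is approached as far as the arm can. A call is refused whole if a number of a shift passes 0.0625 or a number of a turn 0.188, either way. A call with a gripper value outside its range is refused whole. The fingers move at their own pace and stop on an object; FORCE is the grip in N (left out, the last holds). Time passes only in rows, so rows that do not move let the fingers close. It gives the time, the measured TCP pose, the force and the opening at its end, in the units of the state.
- robot.state(): the state, without advancing time (a new reading comes with each control period).
- robot.grab_frame(name): name is "scene" or "top" or "wrist"; returns a dict with "img" (384x512x3 uint8, blue, green, red), "depth" (384x512 float32, m along the optical axis (not along the pixel's ray), 0 where there is no reading), "fx", "fy", "cx", "cy" (pixels), "k1" (the pictures are not rectified: a ray, as slopes to the right and down, at radius r is drawn at 1 + k1 r^2 times it, then the intrinsics apply), "pose" (4x4, takes a point from camera to world coordinates); the wrist camera has in their place "T_tool_cam" (4x4, takes a point from camera to tool coordinates, whose origin is the TCP and whose axes are the flange's). Camera axes: x right, y down, z forward; pixel columns grow to the right and rows downward; lengths in m; the calibration is good to about 2 mm. A picture is of the moment at which its call begins: read the wrist's pose just before it.
- robot.close_job(): hands the job in, once; it reports no verdict.
The state is a dict: "time": time; "qpos": joint angles; "joint_velocities": joint speeds; "effort": joint torques, N m; "tool_pos": TCP position; "orientation": TCP orientation; "force": force on the tool from outside, world axes, zero at the start; "ft_torque": the same for the moment, N m; "gripper_width": opening from 0.0 (shut) to 1.0 (fully open).
Only numpy, scipy, OpenCV 4.12 (cv2) and the standard library are available. Lean on these libraries where they do the work, as an engineer would, in place of code of your own. Each camera call takes 0.05 s, during which the arm holds its last target.

TASK

Check the jaw gap of the tube sealer: take the yellow gap gauge out of its rack and push its blade upright down into the slit between the two blue jaws, about midway along them, until the handle's shoulder sits flat on top of the jaws, then let go and leave it standing there. Feel for the slit without forcing the gauge, and leave the other gauges, the tube rack, the bottle and the beaker as they are.

Things in the scene. Friction and masses are not known exactly. Their poses are not given: they have to be found in the camera images.
- gauge_yellow: Gap gauge, yellow handle, 60 g, upright; origin at the centre of the blade's lower end, z up. Steel blade 24 mm wide (x), 4 mm thick (y), z = 0 to 30 mm. Handle 30 (x) by 16 mm (y), z = 30 to 70 mm; its flat underside, the shoulder, overhangs both blade faces by 6 mm. Grip across the 16 mm. A half turn makes no difference. The one to use; it stands in one of the rack's three places.
- gauge_green: Gap gauge, green handle, 60 g, upright; origin at the centre of the blade's lower end, z up. Steel blade 24 mm wide (x), 4 mm thick (y), z = 0 to 30 mm. Handle 30 (x) by 16 mm (y), z = 30 to 70 mm; its flat underside, the shoulder, overhangs both blade faces by 6 mm. Grip across the 16 mm. A half turn makes no difference. Leave it in the rack.
- gauge_red: Gap gauge, red handle, 60 g, upright; origin at the centre of the blade's lower end, z up. Steel blade 24 mm wide (x), 4 mm thick (y), z = 0 to 30 mm. Handle 30 (x) by 16 mm (y), z = 30 to 70 mm; its flat underside, the shoulder, overhangs both blade faces by 6 mm. Grip across the 16 mm. A half turn makes no difference. Leave it in the rack.
- rack: White gauge rack, fixed, 180 mm (x) by 60 mm (y) by 45 mm high, origin at the centre of its underside. Three slots, 27 by 7 mm and 38 mm deep, along its x axis at x = -58, 0 and +58 mm. Each gauge hangs in a slot on its shoulder, handle above the rack, gauge x along rack x, tip 15 mm above the table: lift it more than 30 mm to draw it out.
- head: Tube sealer head, fixed, white; origin at the centre of the underside of its base, 140 (x) by 150 (y) by 35 mm high; at x = -104 to -70 mm a housing 85 mm high. On the base two blue jaws, side by side across y, 44 mm long (x = -22 to 22), each 28 mm thick, flat tops level at z = 75 mm. With the shoulder seated on them the gauge's origin is at z = 45 mm in this frame.
- jaw_plane (a point): Point on the sealer head at x = 0, y = 0, level with the jaw tops (z = 75 mm); axes as the head's. The slit between the jaws runs along x, open-ended. The jaw pair is set somewhere across the head: the slit's centre lies between y = -12 and +12 mm from here. That setting is not reported: look or feel for it. The jaw tops beside the slit are flat, about 25 mm wide each.
- sprung_side (a point): Point beside the sprung jaw (+y side, 45 mm from the head's middle). Slit 2.5 mm wide, 40 mm deep; white slopes widen it to 8.5 mm over its top 6 mm. The -y jaw is rigid; the +y jaw yields towards +y by up to 6 mm (3 N, plus 0.6 N per mm). The blade goes in against some 2 to 15 N drag, its middle 0.75 mm to +y of the slit's centre, and is held by friction.
- tube_rack: Bystander: loose orange tube rack, 60 (x) by 170 (y) by 45 mm, with blue-capped tubes up to 83 mm high; origin at the centre of its underside.
- bottle: Bystander: loose clear bottle with a blue cap, 60 mm across, 120 mm high; origin at the centre of its underside.
- beaker: Bystander: loose white beaker, 60 mm across, 70 mm high; origin at the centre of its underside.
Things that resemble listed ones, but are neither listed nor needed, are in the scene too. Leave any purple look-alike of the gauge_red alone.

How it is judged:
By the outcome, as a careful person would: the job done as asked, in the order asked, and still so for the second after the job is handed in, with the robot touching nothing.
It also fails if it takes over 67 s, if anything falls off the work surface, if the arm or the gripper's body presses on something with over 40 N, if the wrist force passes 120 N, or if a joint passes its speed limit or range.

## Working session

There is one attempt and no reset: what is moved stays moved. The work goes in short steps, Python scripts to look and compute and a shell command to move; the robot and the scene stay as the last step left them, time stands still between calls to the robot, and variables do not carry over. Pictures are saved under pics/ and viewed, and the job is handed in when it is done.

```bash
ls; mkdir -p pics
python3 - <<'E'
from bench import robot
import cv2, numpy as np
print(robot.state(), robot.tips_ahead)
for n in ("scene","top","wrist"):
    f=robot.grab_frame(n); cv2.imwrite(f"pics/{n}0.png",f["img"]); np.savez(f"{n}0.npz",**f)
    print(n,f["fx"],f["fy"],f["cx"],f["cy"],f["k1"],f.get("pose",f.get("T_tool_cam")))
E
```

```text
pics
{'time': 0.0, 'qpos': array([-1.13992678e+00,  2.64775986e-01,  1.60539796e+00,  2.86198047e-05,
        1.27369144e+00, -3.68851875e-02]), 'joint_velocities': array([-9.17179542e-04,  6.64888911e-05,  8.93996128e-04, -6.20482908e-04,
       -4.99236917e-04, -8.01032643e-04]), 'effort': array([ 8.49490716e-04, -5.15106869e+01, -3.67315185e+01, -2.52783548e-04,
        1.29845389e-02,  1.55794720e-05]), 'tool_pos': array([ 0.3040655 , -0.60184133,  0.24393367]), 'orientation': array([[ 8.92586735e-01,  4.50874779e-01, -9.24366737e-04],
       [ 4.50875712e-01, -8.92584327e-01,  2.07644039e-03],
       [ 1.11139340e-04, -2.27017766e-03, -9.99997417e-01]]), 'force': array([-0.69052348,  0.18530285,  0.068658  ]), 'ft_torque': array([ 0.03015101, -0.01778337, -0.00623419]), 'gripper_width': 1.0000417483341733} 0.014
scene 439.6839614289733 439.6839614289733 252.0077427773052 189.21567462431838 -0.052541312012332884 [[ 0.01566155  0.70195589 -0.71204821  1.36718374]
 [ 0.9998623  -0.00708739  0.01500511  0.0486584 ]
 [ 0.00548637 -0.71218516 -0.70197023  0.86253943]
 [ 0.          0.          0.          1.        ]]
top 355.95494261050834 355.95494261050834 256.2993059676315 189.7777116103414 -0.017370978857608743 [[ 0.02493322 -0.99179943  0.12534845  0.45506093]
 [-0.99952583 -0.02699862 -0.0148053   0.07666009]
 [ 0.01806813 -0.12491987 -0.9920023   1.08940795]
 [ 0.          0.          0.          1.        ]]
wrist 340.4652209392739 340.4652209392739 247.88392107844885 194.43691414724972 0.025870709268347673 [[-5.75660880e-04 -9.62246214e-01 -2.72179891e-01  6.92503465e-02]
 [ 9.99999833e-01 -5.42402523e-04 -1.97428288e-04 -1.57086414e-03]
 [ 4.23435632e-05 -2.72179959e-01  9.62246366e-01 -1.28095602e-01]
 [ 0.00000000e+00  0.00000000e+00  0.00000000e+00  1.00000000e+00]]
```

View pics/scene0.png

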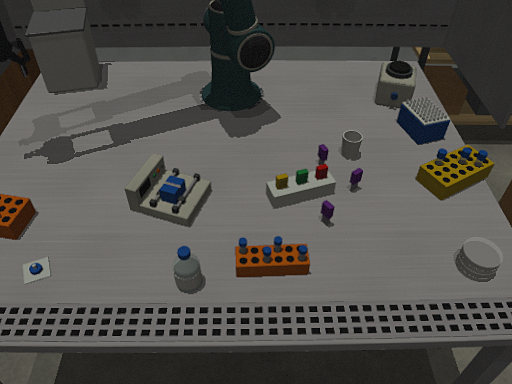

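View pics/top0.png

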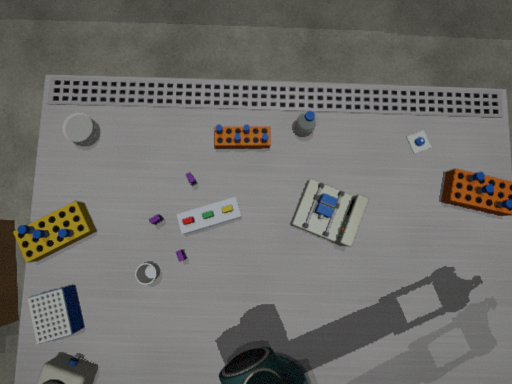

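View pics/wrist0.png

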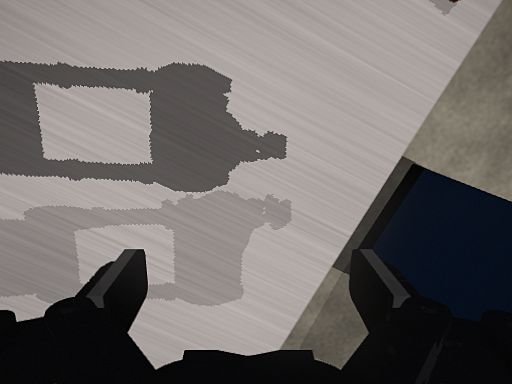

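The top view shows the yellow gauge at about (227,209), the rack spanning (178,220)–(240,207), and the head's blue jaws at about (327,206) with the housing at (355,218). Next I measure them from depth.

```bash
cat > h.py <<'E'
import numpy as np, cv2
def cloud(f,T=None):
    h,w=f["depth"].shape
    K=np.array([[float(f["fx"]),0,float(f["cx"])],[0,float(f["fy"]),float(f["cy"])],[0,0,1]])
    uv=np.stack(np.meshgrid(np.arange(w),np.arange(h)),-1).reshape(-1,1,2).astype(np.float64)
    n=cv2.undistortPoints(uv,K,np.array([float(f["k1"]),0,0,0,0])).reshape(h,w,2)
    d=f["depth"].astype(float)
    P=np.concatenate([n*d[...,None],d[...,None]],-1)
    T=f["pose"] if T is None else T
    return P@T[:3,:3].T+T[:3,3]
def proj(f,P,T=None):
    T=f["pose"] if T is None else T
    Q=(np.atleast_2d(P)-T[:3,3])@T[:3,:3]
    n=Q[:,:2]/Q[:,2:]; r2=(n**2).sum(1,keepdims=True); n=n*(1+float(f["k1"])*r2)
    return n*float(f["fx"])+[float(f["cx"]),float(f["cy"])]
def tool(s):
    T=np.eye(4);T[:3,:3]=s["orientation"];T[:3,3]=s["tool_pos"];return T
E
python3 - <<'E'
from h import *
for n in ("top","scene"):
    f=dict(np.load(n+"0.npz")); P=cloud(f); hsv=cv2.cvtColor(f["img"],cv2.COLOR_BGR2HSV); ok=f["depth"]>0
    X=P[...,0];Y=P[...,1];Z=P[...,2]
    print(n,"valid",ok.mean(), "table z",np.median(Z[ok&(abs(X-.6)<.2)&(abs(Y)<.2)]))
    H,S,V=cv2.split(hsv)
    reg=ok&(X>.3)&(X<.7)&(abs(Y)<.35)&(S>110)&(V>60)
    for c,(a,b) in dict(yellow=(18,32),green=(45,80),blue=(95,125)).items():
        m=reg&(H>=a)&(H<=b)&(Z>.04)
        k,l,st,cc=cv2.connectedComponentsWithStats(m.astype(np.uint8))
        for i in range(1,k):
            if st[i,4]>25:
                p=P[l==i]; p=p[p[:,2]>np.percentile(p[:,2],90)-.006]
                (c0,sz,an)=cv2.minAreaRect((p[:,:2]*1000).astype(np.float32)); print(c,st[i],c0,sz,an,"z",np.percentile(p[:,2],[10,50,90]))
    # rack top
    for nm,(x0,x1,y0,y1,z0,z1) in dict(rack=(.3,.65,.03,.3,.038,.052),headtop=(.3,.7,-.35,-.03,.068,.083),base=(.3,.7,-.35,-.03,.029,.041),all=(.3,.7,-.35,-.03,.026,.12),housing=(.3,.7,-.35,-.03,.083,.12)).items():
        m=ok&(X>x0)&(X<x1)&(Y>y0)&(Y<y1)&(Z>z0)&(Z<z1); 
        m=m.astype(np.uint8); k,l,st,cc=cv2.connectedComponentsWithStats(m)
        i=1+np.argmax(st[1:,4]); p=P[l==i]; print(nm,st[i],cv2.minAreaRect((p[:,:2]*1000).astype(np.float32)),np.median(p[:,2]))
    cv2.imwrite(f"pics/{n}z.png",cv2.resize(f["img"][160:260,160:380] if n=="top" else f["img"][130:230,110:350],None,fx=3.3,fy=3.3,interpolation=cv2.INTER_CUBIC))
E
```

```text
top valid 0.9961191813151041 table z 0.0017754389420489014
yellow [222 205  11   8  57] (527.1714477539062, 143.59286499023438) (13.993894577026367, 28.53020477294922) 17.416074752807617 z [0.08251681 0.08528748 0.087528  ]
green [202 211  11   7  51] (508.86004638671875, 197.86285400390625) (13.208956718444824, 26.997434616088867) 16.357820510864258 z [0.08348654 0.08569506 0.08826385]
blue [320 194  18  12 125] (561.1940307617188, -147.53419494628906) (43.56029510498047, 22.907554626464844) 68.53722381591797 z [0.07414534 0.07609851 0.0783156 ]
blue [316 203  17  14 150] (531.0200805664062, -135.86972045898438) (43.20203399658203, 25.250301361083984) 69.77978515625 z [0.07367291 0.07587848 0.07839959]
rack [ 177  197   64   37 1045] ((510.009521484375, 198.71282958984375), (60.365875244140625, 180.0345916748047), 18.232805252075195) 0.04555105358425782
headtop [317 193  21  24 310] ((546.68994140625, -141.82843017578125), (44.255313873291016, 58.64728546142578), 68.027587890625) 0.07576879697166095
base [ 293  178   61   65 1502] ((534.7200317382812, -139.4418182373047), (143.82635
[... 1145 characters left out ...]
0185547), (64.62641906738281, 179.3548583984375), 18.089746475219727) 0.04307555304602262
headtop [125 154  39  41 385] ((505.5183410644531, -217.12171936035156), (38.174381256103516, 153.12017822265625), 69.61868286132812) 0.08049030721349748
base [ 128  168   83   52 1335] ((531.1944580078125, -152.66775512695312), (174.76011657714844, 151.0749053955078), 69.69862365722656) 0.03326381886419694
all [ 125  154   86   67 3327] ((529.9163818359375, -152.7405548095703), (175.95492553710938, 154.41246032714844), 69.73457336425781) 0.04404801730539831
housing [126 154  35  37 238] ((508.447265625, -218.91574096679688), (31.59291648864746, 146.12692260742188), 68.9239730834961) 0.08405913708847085
```

View pics/topz.png

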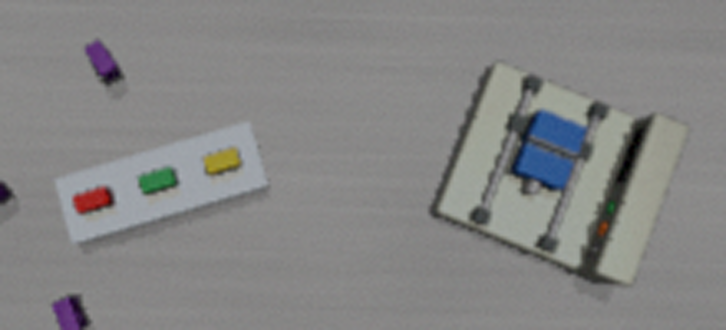

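View pics/scenez.png

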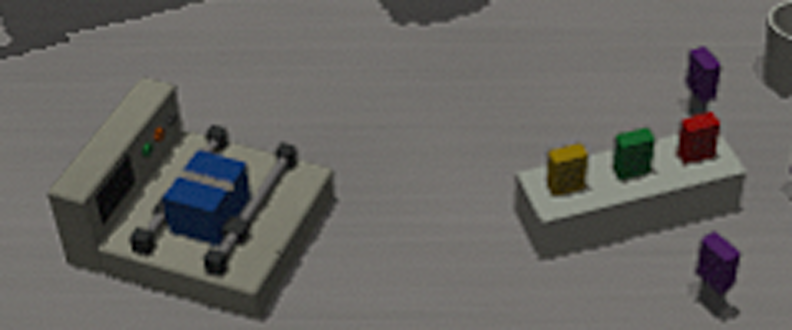

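```bash
cat > plan.py <<'E'
import sys; from h import *; from bench import robot
from scipy.spatial.transform import Rotation as Rn
def plan(p,yang,n):
    """suggest rows to reach TCP p, tool pointing down with tool y at yang deg"""
    s=robot.state(); R=s["orientation"]; a=np.radians(yang)
    y=np.array([np.cos(a),np.sin(a),0]); z=np.array([0,0,-1.]); Rt=np.c_[np.cross(y,z),y,z]
    rv=Rn.from_matrix(R.T@Rt).as_rotvec(); d=np.array(p)-s["tool_pos"]
    print("t",s["time"],"pos",s["tool_pos"].round(4),"F",s["force"].round(2),"M",s["ft_torque"].round(2),"w",round(s["gripper_width"],3),"dist",np.linalg.norm(d).round(4),"rv",rv.round(4))
    for k in range(n):
        Rk=R@Rn.from_rotvec(rv*k/n).as_matrix()
        print((Rk.T@d/n).round(4).tolist(),(rv/n).round(3).tolist())
if __name__=="__main__": a=list(map(float,sys.argv[1:])); plan(a[:3],a[3],int(a[4]))
E
python3 plan.py .5457 -.1415 .2 -20.5 10
```

```text
t 0.15 pos [ 0.3041 -0.602   0.2442] F [0.59 0.96 0.2 ] M [-0.01  0.04  0.03] w 1.001 dist 0.5219 rv [-1.700e-03 -7.000e-04 -7.452e-01]
[0.0423, -0.0302, 0.0045] [-0.0, -0.0, -0.075]
[0.0445, -0.027, 0.0045] [-0.0, -0.0, -0.075]
[0.0463, -0.0236, 0.0045] [-0.0, -0.0, -0.075]
[0.048, -0.0201, 0.0045] [-0.0, -0.0, -0.075]
[0.0493, -0.0164, 0.0045] [-0.0, -0.0, -0.075]
[0.0504, -0.0127, 0.0044] [-0.0, -0.0, -0.075]
[0.0512, -0.0089, 0.0044] [-0.0, -0.0, -0.075]
[0.0517, -0.0051, 0.0044] [-0.0, -0.0, -0.075]
[0.052, -0.0012, 0.0044] [-0.0, -0.0, -0.075]
[0.0519, 0.0026, 0.0044] [-0.0, -0.0, -0.075]
```

```bash
python3 -m jog '[[0.085,[0.042,-0.030,0.004],[0,0,-0.075]],[0.085,[0.0445,-0.027,0.0045],[0,0,-0.075]],[0.085,[0.046,-0.024,0.0045],[0,0,-0.075]],[0.085,[0.048,-0.020,0.0045],[0,0,-0.075]],[0.085,[0.049,-0.016,0.0045],[0,0,-0.075]],[0.085,[0.050,-0.013,0.0045],[0,0,-0.075]],[0.085,[0.051,-0.009,0.0045],[0,0,-0.075]],[0.085,[0.052,-0.005,0.0045],[0,0,-0.075]],[0.085,[0.052,-0.001,0.0045],[0,0,-0.075]],[0.085,[0.052,0.003,0.0045],[0,0,-0.075]]]'; python3 plan.py .5457 -.1415 .2 -20.5 3
```

```text
time: 1.4
tool_pos: [0.544, -0.1287, 0.1961]
orientation: [[0.33, 0.944, -0.002], [0.944, -0.33, 0.002], [0.002, -0.002, -1.0]]
force: [0.0, 0.2, -1.2]
gripper_width: 0.991
t 1.4 pos [ 0.544  -0.1287  0.1961] F [ 0.04  0.23 -1.19] M [ 0.04  0.01 -0.01] w 0.991 dist 0.0135 rv [-0.0024 -0.0018  0.0216]
[-0.0039, 0.0019, -0.0013] [-0.001, -0.001, 0.007]
[-0.0038, 0.002, -0.0013] [-0.001, -0.001, 0.007]
[-0.0038, 0.002, -0.0013] [-0.001, -0.001, 0.007]
```

```bash
python3 -m jog '[[0.085,[-0.011,0.006,-0.003],[0,0,0.02]],[0.085,[0,0,0],[0,0,0]]]'
python3 - <<'E'
from bench import robot
from h import *
s=robot.state(); f=robot.grab_frame("wrist"); T=tool(s)@f["T_tool_cam"]
np.savez("w1.npz",T=T,**f); cv2.imwrite("pics/w1.png",f["img"]); print(s["tool_pos"],s["orientation"].round(4))
E
```

```text
time: 1.65
tool_pos: [0.5468, -0.1377, 0.1981]
orientation: [[0.343, 0.939, -0.003], [0.939, -0.343, 0.003], [0.002, -0.004, -1.0]]
force: [0.5, 0.1, -0.3]
gripper_width: 0.997
[ 0.54678058 -0.13768644  0.19812851] [[ 0.3434  0.9392 -0.0032]
 [ 0.9392 -0.3434  0.0034]
 [ 0.0021 -0.0042 -1.    ]]
```

View pics/w1.png

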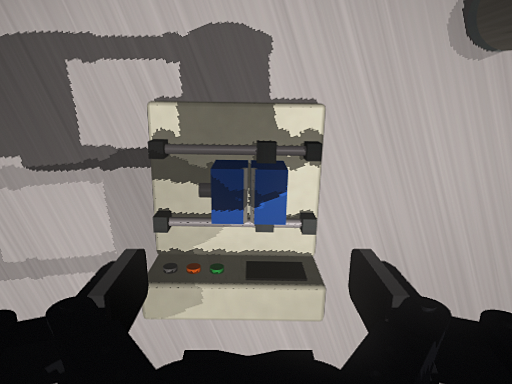

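The wrist view shows the blue jaws at (211–287, 160–224), with the slit running up the image at column ~249. The housing is toward the bottom, at tool −x.

Run:
```python
from h import *
f=dict(np.load("w1.npz")); T=f["T"]; P=cloud(f,T); Z=P[...,2]
hsv=cv2.cvtColor(f["img"],cv2.COLOR_BGR2HSV)
print(hsv[190,205:292:1][...,0].tolist()); print(hsv[190,205:292][...,1].tolist()); print((Z[190,205:292]*1000).round().astype(int).tolist())
blue=(hsv[...,0]>100)&(hsv[...,0]<130)&(hsv[...,1]>120)&(abs(Z-.0755)<.007)
blue[:150]=0;blue[235:]=0
k,l,st,cc=cv2.connectedComponentsWithStats(blue.astype(np.uint8))
for i in range(1,k):
    if st[i,4]>100:
        p=P[l==i]; print(st[i],cv2.minAreaRect((p[:,:2]*1000).astype(np.float32)),np.median(p[:,2]))
# slit centre line: per row edges (blue left/right)
pts=[]
for v in range(164,222,3):
    row=blue[v]; u=np.arange(512)
    L=u[(u<249)&row].max(); R=u[(u>249)&row].min(); pts.append((v,L,R,P[v,L,:2].round(4),P[v,R,:2].round(4)))
for q in pts[::3]: print(q)
M=np.array([(q[3]+q[4])/2 for q in pts]); print("mid",M.mean(0), cv2.fitLine(M.astype(np.float32),cv2.DIST_HUBER,0,.01,.01).ravel())
cv2.imwrite("pics/w1z.png",cv2.resize(f["img"][150:235,195:305],None,fx=6,fy=6,interpolation=cv2.INTER_CUBIC))
```

```text
[0, 170, 165, 10, 8, 114, 112, 112, 111, 111, 112, 111, 111, 111, 111, 111, 111, 111, 111, 112, 112, 111, 111, 111, 110, 110, 111, 111, 111, 111, 111, 111, 111, 111, 111, 111, 111, 111, 111, 15, 15, 15, 25, 28, 26, 100, 15, 15, 20, 111, 110, 111, 111, 111, 111, 111, 111, 111, 111, 111, 110, 111, 111, 111, 111, 111, 111, 111, 111, 111, 111, 111, 111, 111, 111, 111, 111, 111, 111, 111, 111, 111, 60, 24, 25, 24, 24]
[11, 12, 15, 11, 15, 20, 114, 158, 154, 152, 148, 149, 157, 154, 161, 157, 157, 161, 154, 152, 161, 157, 158, 157, 180, 185, 179, 170, 162, 164, 167, 169, 174, 183, 179, 164, 164, 181, 86, 8, 27, 22, 18, 29, 41, 13, 8, 27, 38, 47, 147, 166, 172, 177, 178, 176, 176, 176, 176, 175, 177, 174, 171, 171, 172, 171, 172, 168, 173, 170, 169, 168, 168, 161, 164, 165, 165, 164, 162, 162, 181, 206, 2, 33, 33, 31, 32]
[61, 59, 61, 60, 60, 60, 75, 74, 74, 75, 74, 75, 75, 75, 75, 74, 74, 74, 75, 76, 75, 74, 74, 74, 74, 74, 75, 75, 76, 73, 75, 75, 76, 74, 75, 75, 75, 75, 74, 74, 71, 70, 45, 35, 35, 57, 70, 72, 73, 75, 75, 74, 75, 75, 73, 75, 75, 75, 75, 76, 75, 74, 74, 74, 75, 75, 74, 74, 74, 74, 74, 76, 73, 74, 75, 75, 74, 74, 75, 74, 75, 76, 34, 34, 35, 35, 34]
[ 211  168   33   56 1763] ((529.1184692382812, -133.9152069091797), (44.60346221923828, 24.505905151367188), 68.4622573852539) 0.07447615943510583
[ 254  168   34   57 1778] ((560.43310546875, -146.01153564453125), (44.59600067138672, 24.48152732849121), 68.91477966308594) 0.07448766444009661Traceback (most recent call last):
  File "<stdin>", line 15, in <module>
    return umr_maximum(a, axis, None, out, keepdims, initial, where)
ValueError: zero-size array to reduction operation maximum which has no identity
```

```bash
python3 plan.py .528 .1437 .2 18.2 6
```

```text
t 1.7 pos [ 0.5464 -0.1374  0.1978] F [ 0.2   0.16 -0.64] M [ 0.03 -0.   -0.  ] w 0.997 dist 0.2817 rv [-0.0039 -0.0044 -0.6688]
[0.0429, -0.019, -0.0001] [-0.001, -0.001, -0.111]
[0.0448, -0.0141, -0.0002] [-0.001, -0.001, -0.111]
[0.0461, -0.009, -0.0002] [-0.001, -0.001, -0.111]
[0.0468, -0.0038, -0.0003] [-0.001, -0.001, -0.111]
[0.0469, 0.0014, -0.0003] [-0.001, -0.001, -0.111]
[0.0465, 0.0066, -0.0003] [-0.001, -0.001, -0.111]
```

```bash
python3 -m jog '[[0.085,[0.045,-0.019,0],[-0.001,-0.001,-0.111]],[0.085,[0.046,-0.014,0],[-0.001,-0.001,-0.111]],[0.085,[0.047,-0.009,0],[-0.001,-0.001,-0.111]],[0.085,[0.048,-0.004,0],[-0.001,-0.001,-0.111]],[0.085,[0.048,0.001,0],[0,0,-0.111]],[0.085,[0.048,0.006,0],[0,0,-0.115]],[0.085,[0.002,0,0],[0,0,0]]]'
python3 - <<'E'
from bench import robot
from h import *
s=robot.state(); f=robot.grab_frame("wrist"); T=tool(s)@f["T_tool_cam"]
np.savez("w2.npz",T=T,**f); cv2.imwrite("pics/w2.png",f["img"])
P=cloud(f,T); hsv=cv2.cvtColor(f["img"],cv2.COLOR_BGR2HSV); Z=P[...,2]
m=(hsv[...,0]>17)&(hsv[...,0]<34)&(hsv[...,1]>120)&(hsv[...,2]>50)&(abs(Z-.085)<.004)
k,l,st,cc=cv2.connectedComponentsWithStats(m.astype(np.uint8))
for i in range(1,k):
    if st[i,4]>60: p=P[l==i]; print(st[i],cv2.minAreaRect((p[:,:2]*1000).astype(np.float32)),np.median(p[:,2]))
m=(abs(Z-.045)<.004); k,l,st,cc=cv2.connectedComponentsWithStats(m.astype(np.uint8)); i=1+np.argmax(st[1:,4]); p=P[l==i]
print("rack",st[i],cv2.minAreaRect((p[:,:2]*1000).astype(np.float32)),np.median(p[:,2]))
E
python3 plan.py .528 .1437 .12 18.2 2
```

```text
time: 2.58
tool_pos: [0.5261, 0.1499, 0.1986]
orientation: [[-0.313, 0.95, 0.001], [0.95, 0.313, -0.001], [-0.001, 0.001, -1.0]]
force: [0.5, -1.2, 0.1]
gripper_width: 0.995
[236 182  21  39 773] ((526.3256225585938, 145.99093627929688), (14.744698524475098, 30.33818817138672), 19.377233505249023) 0.08443906227677919
rack [  206     0    82   224 13365] ((509.0481262207031, 198.84039306640625), (60.63575744628906, 175.72216796875), 18.11985206604004) 0.04452070307963746
t 2.625 pos [0.5262 0.1486 0.1985] F [-0.59  0.22 -0.54] M [-0.01  0.03 -0.03] w 0.993 dist 0.0787 rv [ 0.0002  0.0016 -0.0008]
[-0.0026, 0.0001, 0.0393] [0.0, 0.001, -0.0]
[-0.0026, 0.0001, 0.0393] [0.0, 0.001, -0.0]
```

View pics/w2.png

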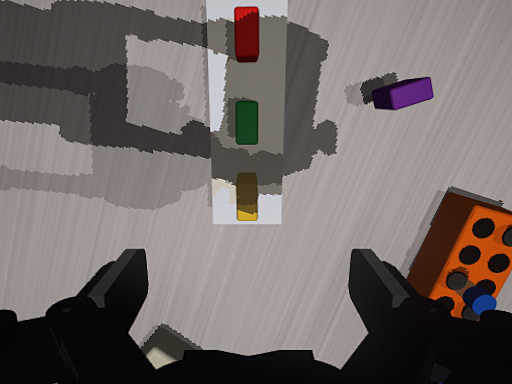

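The wrist view shows the yellow handle at (236–257, 173–221) between the open fingers, with green above it and the orange tube rack well to the right. I'll go down, then grip.

```bash
python3 -m jog '[[0.085,[-0.004,-0.001,0.04],[0,0,0]],[0.085,[0,0,0.04],[0,0,0]],[0.085,[0,0,0.03],[0,0,0]],[0.085,[0,0,0.0],[0,0,0]]]'; python3 plan.py .5268 .1445 .066 18.2 1
```

```text
time: 3.12
tool_pos: [0.5288, 0.1363, 0.0875]
orientation: [[-0.299, 0.954, 0.004], [0.954, 0.299, -0.003], [-0.004, 0.003, -1.0]]
force: [-0.5, -0.6, 0.3]
gripper_width: 0.995
t 3.125 pos [0.5288 0.1363 0.0875] F [-0.45 -0.56  0.3 ] M [-0.01  0.05 -0.05] w 0.995 dist 0.0231 rv [ 0.0026  0.004  -0.0136]
[0.0085, 0.0005, 0.0214] [0.003, 0.004, -0.014]
```

```bash
python3 -m jog '[[0.085,[0.0085,0.0005,0.005],[0.002,0.004,-0.014]],[0.085,[0,0,0],[0,0,0]]]'; python3 plan.py .5268 .1445 .066 18.2 1
```

```text
time: 3.38
tool_pos: [0.5285, 0.1434, 0.0846]
orientation: [[-0.31, 0.951, 0.004], [0.951, 0.31, 0.001], [-0.0, 0.004, -1.0]]
force: [0.3, -0.2, 0.2]
gripper_width: 0.993
t 3.375 pos [0.5285 0.1434 0.0846] F [ 0.26 -0.23  0.2 ] M [ 0.08 -0.01  0.03] w 0.993 dist 0.0187 rv [ 0.0037  0.0003 -0.0023]
[0.0016, -0.0014, 0.0185] [0.004, 0.0, -0.002]
```

```bash
python3 -m jog '[[0.085,[0.0016,-0.001,0.0185],[0.003,0,-0.002]],[0.085,[0,0,0],[0,0,0]]]'; python3 plan.py .5268 .1445 .066 18.2 1
```

```text
time: 3.62
tool_pos: [0.5285, 0.1451, 0.0668]
orientation: [[-0.312, 0.95, 0.004], [0.95, 0.312, 0.001], [-0.001, 0.004, -1.0]]
force: [-0.8, 1.0, 0.5]
gripper_width: 0.996
t 3.625 pos [0.5285 0.1451 0.0668] F [-0.76  1.03  0.51] M [ 0.    0.04 -0.03] w 0.996 dist 0.0019 rv [ 0.004   0.0007 -0.    ]
[-0.0, -0.0018, 0.0008] [0.004, 0.001, -0.0]
```

```bash
python3 -m jog '[[0.085,[0,-0.0015,0.0005],[0.004,0,0]],[0.05,[0,0,0],[0,0,0]],[0.02,[0,0,0],[0,0,0]],[0.02,[0,0,0],[0,0,0]],[0.02,[0,0,0],[0,0,0]]]' 40; python3 plan.py .5268 .1445 .066 18.2 1
python3 - <<'E'
from bench import robot
import cv2
f=robot.grab_frame("wrist"); cv2.imwrite("pics/w3.png",f["img"])
E
```

```text
time: 4.25
tool_pos: [0.5277, 0.1451, 0.0671]
orientation: [[-0.313, 0.95, 0.002], [0.95, 0.313, -0.0], [-0.001, 0.001, -1.0]]
force: [0.0, -0.7, 0.0]
gripper_width: 0.235
t 4.25 pos [0.5277 0.1451 0.0671] F [ 0.   -0.65  0.01] M [-0.02  0.05 -0.01] w 0.235 dist 0.0015 rv [0.0014 0.0009 0.0007]
[-0.0003, -0.001, 0.0011] [0.001, 0.001, 0.001]
```

View pics/w3.png

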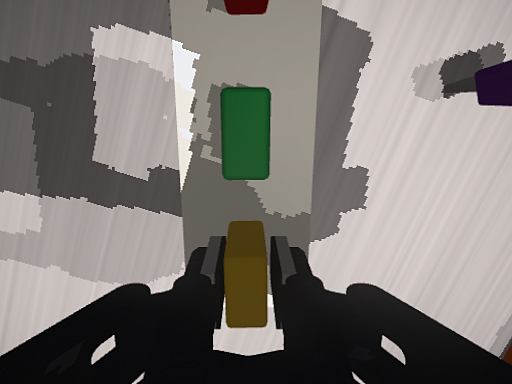

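The picture shows the yellow handle at (223–268, 221–328), centred between pads that are not touching yet (opening ≈20 mm). I'll close fully.

```bash
python3 -m jog '[[0.012,[0,0,0],[0,0,0]],[0.008,[0,0,0],[0,0,0]],[0.008,[0,0,0],[0,0,0]]]' 60; python3 plan.py .5268 .1445 .066 18.2 1
```

```text
time: 4.68
tool_pos: [0.5279, 0.1452, 0.0672]
orientation: [[-0.313, 0.95, 0.002], [0.95, 0.313, -0.0], [-0.001, 0.002, -1.0]]
force: [0.4, 0.2, -0.3]
gripper_width: 0.178
t 4.675 pos [0.5279 0.1452 0.0672] F [ 0.38  0.19 -0.32] M [ 0.    0.03 -0.02] w 0.178 dist 0.0018 rv [0.0018 0.0009 0.0006]
[-0.0003, -0.0012, 0.0012] [0.002, 0.001, 0.001]
```

```bash
python3 -m jog '[[0.008,[0,0,-0.010],[0,0,0]],[0.008,[0,0,-0.015],[0,0,0]],[0.008,[0,0,-0.025],[0,0,0]],[0.008,[0,0,-0.03],[0,0,0]],[0.008,[0,0,-0.04],[0,0,0]],[0.008,[0,0,0],[0,0,0]]]' 60; python3 plan.py .5448 -.14 .185 -20.8 7
python3 - <<'E'
from bench import robot
import cv2
f=robot.grab_frame("wrist"); cv2.imwrite("pics/w4.png",f["img"])
E
```

```text
time: 5.42
tool_pos: [0.5279, 0.1452, 0.1955]
orientation: [[-0.313, 0.95, 0.004], [0.95, 0.313, 0.0], [-0.001, 0.004, -1.0]]
force: [-0.0, -0.1, -0.7]
gripper_width: 0.18
t 5.425 pos [0.5279 0.1452 0.1955] F [-0.03 -0.15 -0.7 ] M [ 0.01 -0.01  0.05] w 0.18 dist 0.2859 rv [ 4.300e-03 -3.000e-04  6.813e-01]
[-0.0395, -0.0105, 0.0015] [0.001, -0.0, 0.097]
[-0.0403, -0.0066, 0.0015] [0.001, -0.0, 0.097]
[-0.0407, -0.0026, 0.0015] [0.001, -0.0, 0.097]
[-0.0408, 0.0013, 0.0015] [0.001, -0.0, 0.097]
[-0.0405, 0.0053, 0.0015] [0.001, -0.0, 0.097]
[-0.0398, 0.0092, 0.0015] [0.001, -0.0, 0.097]
[-0.0387, 0.013, 0.0015] [0.001, -0.0, 0.097]
```

View pics/w4.png

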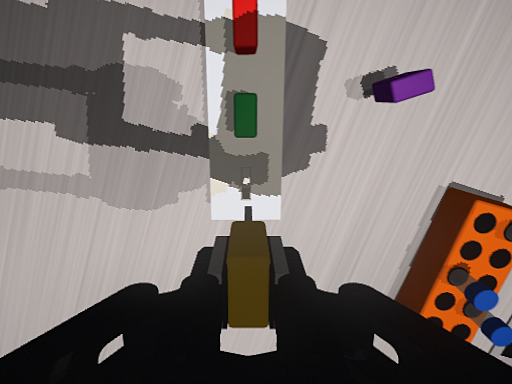

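The gauge is clear of the rack and held squarely: handle at (227–270, 221–328), blade end at (248,212), empty slot behind it. Next, over the jaws.

```bash
python3 -m jog '[[0.008,[-0.0405,-0.0105,0.0015],[0.001,0,0.1]],[0.008,[-0.0413,-0.0065,0.0015],[0.001,0,0.097]],[0.008,[-0.0417,-0.0025,0.0015],[0,0,0.097]],[0.008,[-0.0418,0.0015,0.0015],[0,0,0.097]],[0.008,[-0.0415,0.0055,0.0015],[0,0,0.097]],[0.008,[-0.041,0.009,0.0015],[0,0,0.097]],[0.008,[-0.039,0.013,0.0015],[0,0,0.1]],[0.008,[0,0,0],[0,0,0]]]'; python3 plan.py .5448 -.14 .15 -20.8 1
```

```text
time: 6.48
tool_pos: [0.534, -0.1538, 0.1737]
orientation: [[0.377, 0.926, -0.017], [0.926, -0.377, 0.002], [-0.005, -0.017, -1.0]]
force: [-0.5, 0.4, -0.9]
gripper_width: 0.179
t 6.475 pos [ 0.534  -0.1538  0.1737] F [-0.5   0.41 -0.94] M [ 0.   -0.01  0.08] w 0.179 dist 0.0295 rv [-0.0168  0.0047 -0.0235]
[0.017, 0.0052, 0.0235] [-0.017, 0.005, -0.023]
```

```bash
python3 -m jog '[[0.008,[0.014,0.005,0.004],[-0.012,0.004,-0.02]],[0.008,[0,0,0],[0,0,0]]]'; python3 plan.py .5448 -.14 .15 -20.8 1
```

```text
time: 6.72
tool_pos: [0.543, -0.1406, 0.1675]
orientation: [[0.356, 0.934, -0.007], [0.934, -0.356, 0.003], [0.0, -0.008, -1.0]]
force: [-0.3, -0.3, -1.9]
gripper_width: 0.179
t 6.725 pos [ 0.543  -0.1406  0.1675] F [-0.29 -0.26 -1.88] M [ 0.06 -0.02  0.01] w 0.179 dist 0.0176 rv [-0.0077 -0.0004 -0.0013]
[0.0012, 0.0016, 0.0175] [-0.008, -0.0, -0.001]
```

```bash
python3 -m jog '[[0.008,[0.001,0.0016,0.014],[-0.007,0,-0.001]],[0.008,[0,0,0.012],[-0.001,0,0]],[0.008,[0,0,0],[0,0,0]],[0.008,[0,0,0],[0,0,0]]]'; python3 plan.py .5448 -.14 .15 -20.8 1
python3 - <<'E'
from bench import robot
from h import *
s=robot.state(); f=robot.grab_frame("wrist"); T=tool(s)@f["T_tool_cam"]
np.savez("w5.npz",T=T,R=s["orientation"],p=s["tool_pos"],**f)
for v in (f["img"],): cv2.imwrite("pics/w5.png",v); cv2.imwrite("pics/w5z.png",cv2.resize(v[110:300,150:350],None,fx=3,fy=3,interpolation=cv2.INTER_CUBIC))
E
```

```text
time: 7.22
tool_pos: [0.5443, -0.1372, 0.1386]
orientation: [[0.351, 0.936, -0.001], [0.936, -0.351, 0.001], [0.0, -0.001, -1.0]]
force: [-0.7, 0.2, -1.2]
gripper_width: 0.178
t 7.225 pos [ 0.5443 -0.1372  0.1386] F [-0.7   0.21 -1.16] M [ 0.01  0.02 -0.03] w 0.178 dist 0.0118 rv [-0.0014 -0.0003  0.0045]
[-0.0025, 0.0015, -0.0114] [-0.001, -0.0, 0.005]
```

View pics/w5z.png

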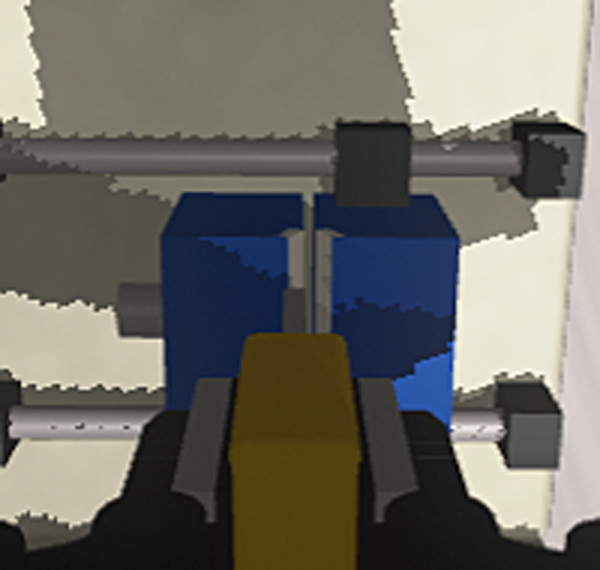

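The crop shows the blade end at crop (294, 290–335), left of the slit mouth (crop columns 288–332, middle ~310). I'll measure that offset more carefully.

Run:
```python
from h import *
f=dict(np.load("w5.npz")); P=cloud(f,f["T_tool_cam"])  # tool frame
g=f["img"]; 
for v in (192,196,200,204,207,210,214,218): print(v,"R",g[v,240:268,2].tolist(),"\n   B",g[v,240:268,0].tolist(),"\n  z",(P[v,240:268,2]*1000).round().astype(int).tolist())
for v in (192,196,200,204,210): print(v,"y:",(P[v,240:268,1]*1000).round(1).tolist())
```

```text
192 R [24, 24, 23, 22, 20, 26, 98, 120, 115, 116, 113, 89, 81, 86, 39, 76, 104, 100, 101, 107, 68, 23, 22, 24, 24, 25, 25, 25] 
   B [97, 98, 97, 97, 98, 97, 101, 104, 103, 104, 101, 78, 69, 71, 55, 78, 93, 90, 91, 89, 94, 97, 99, 99, 98, 98, 98, 98] 
  z [64, 65, 64, 63, 63, 63, 64, 66, 68, 68, 69, 105, 105, 105, 83, 69, 68, 66, 66, 66, 64, 64, 63, 64, 64, 64, 63, 64]
196 R [23, 21, 23, 24, 18, 26, 98, 120, 115, 116, 111, 91, 80, 86, 38, 77, 104, 101, 102, 98, 60, 24, 21, 24, 26, 25, 24, 25] 
   B [97, 96, 98, 98, 97, 99, 101, 103, 104, 105, 100, 80, 69, 71, 56, 78, 93, 91, 92, 81, 89, 98, 98, 98, 99, 99, 97, 99] 
  z [64, 64, 63, 64, 63, 66, 66, 67, 68, 68, 70, 105, 105, 104, 83, 69, 68, 68, 66, 64, 64, 64, 64, 63, 65, 64, 65, 64]
200 R [22, 22, 23, 22, 18, 24, 99, 120, 115, 116, 111, 89, 82, 71, 33, 79, 104, 100, 101, 107, 68, 22, 22, 24, 25, 25, 25, 26] 
   B [101, 99, 99, 100, 100, 99, 103, 104, 103, 104, 100, 78, 70, 68, 59, 81, 92, 90, 90, 90, 94, 97, 98, 98, 98, 99, 98, 98] 
  z [64, 65, 63, 64, 64, 65, 66, 66, 67, 68, 70, 104, 103, 104, 82, 69, 68, 68, 66, 65, 64, 64, 64, 65
[... 1927 characters left out ...]
.3, 3.8, 4.4, 5.0, 5.5, 6.1, 6.6, 7.2, 7.8, 8.4, 9.0, 9.5, 10.1]
196 y: [-5.6, -5.1, -4.5, -3.9, -3.3, -2.7, -2.1, -1.5, -0.9, -0.3, 0.3, 1.2, 1.9, 2.6, 2.9, 3.3, 3.9, 4.4, 5.0, 5.5, 6.1, 6.7, 7.3, 7.8, 8.5, 9.1, 9.7, 10.2]
200 y: [-5.7, -5.1, -4.5, -3.9, -3.3, -2.7, -2.1, -1.5, -0.9, -0.3, 0.3, 1.2, 1.9, 2.6, 2.9, 3.3, 3.9, 4.5, 5.0, 5.6, 6.1, 6.7, 7.3, 7.9, 8.5, 9.1, 9.7, 10.2]
204 y: [-5.7, -5.1, -4.5, -3.9, -3.3, -2.7, -2.1, -1.5, -0.9, -0.3, 0.3, 1.2, 1.9, 2.6, 2.9, 3.3, 3.9, 4.4, 5.0, 5.6, 6.1, 6.7, 7.3, 7.9, 8.5, 9.1, 9.7, 10.3]
210 y: [-5.7, -5.1, -4.5, -3.9, -3.1, -2.6, -2.0, -1.0, -1.0, -0.4, 0.1, 0.7, 1.9, 2.6, 2.9, 3.3, 3.9, 4.5, 5.0, 5.6, 6.2, 6.8, 7.4, 8.0, 8.5, 9.2, 9.7, 10.3]
```

Run:
```python
from h import *
f=dict(np.load("w5.npz")); P=cloud(f,f["T_tool_cam"]); 
print("jaw left end col 230:",[(v,(P[v,230]*1000).round(1).tolist(),int(f["img"][v,230,0])) for v in range(172,200,2)])
print("jaw right col 270:",[(v,(P[v,270]*1000).round(1).tolist(),int(f["img"][v,270,0])) for v in range(182,194)])
print("blade col 248:",[(v,(P[v,248]*1000).round(1).tolist()) for v in range(204,226,2)])
```

```text
jaw left end col 230: [(172, [20.8, -13.5, 104.1], 108), (174, [19.5, -13.4, 103.3], 80), (176, [19.5, -13.1, 97.2], 57), (178, [19.6, -12.8, 90.9], 59), (180, [19.3, -12.6, 86.4], 58), (182, [19.3, -12.3, 80.8], 58), (184, [19.4, -12.0, 75.2], 58), (186, [19.5, -11.8, 70.0], 58), (188, [19.5, -11.5, 65.1], 55), (190, [18.7, -11.4, 63.7], 99), (192, [17.4, -11.5, 64.1], 97), (194, [16.0, -11.5, 64.8], 100), (196, [14.8, -11.6, 64.7], 87), (198, [13.9, -11.5, 63.6], 62)]
jaw right col 270: [(182, [19.2, 13.0, 81.2], 60), (183, [19.4, 12.8, 77.9], 59), (184, [19.4, 12.6, 75.1], 61), (185, [19.2, 12.5, 73.7], 58), (186, [19.3, 12.3, 70.6], 57), (187, [19.2, 12.2, 68.6], 56), (188, [19.2, 12.0, 66.2], 55), (189, [19.6, 11.8, 62.6], 95), (190, [18.4, 12.0, 64.8], 102), (191, [18.0, 11.9, 63.9], 99), (192, [17.0, 12.0, 65.2], 100), (193, [16.5, 12.0, 65.0], 98)]
blade col 248: [(204, [9.0, -0.9, 67.4]), (206, [12.6, -1.0, 52.1]), (208, [12.5, -1.0, 48.8]), (210, [12.7, -1.0, 44.8]), (212, [12.8, -1.0, 41.3]), (214, [12.8, -1.0, 37.9]), (216, [12.7, -1.0, 35.2]), (218, [12.7, -1.0, 32.1]), (220, [12.5, -1.0, 29.9]), (222, [15.7, -1.0, 18.3]), (224, [15.5, -1.0, 16.5])]
```

```bash
python3 -m jog '[[0.008,[-0.0033,0.0025,0],[-0.001,0,0.002]],[0.008,[0,0,0.005],[0,0,0]],[0.008,[0,0,0.003],[0,0,0]],[0.008,[0,0,0],[0,0,0]]]'; python3 plan.py .5442 -.1412 .13 -20.8 1
python3 - <<'E'
from bench import robot
from h import *
s=robot.state(); f=robot.grab_frame("wrist"); P=cloud(f,f["T_tool_cam"])
v=f["img"]; cv2.imwrite("pics/w6z.png",cv2.resize(v[110:300,150:350],None,fx=3,fy=3,interpolation=cv2.INTER_CUBIC))
for r in (186,192,198,204,208,212,216): print(r,"R",v[r,238:266,2].tolist(),"z",(P[r,238:266,2]*1000).round().astype(int).tolist())
print((P[192,238:266,1]*1000).round(1).tolist());print((P[208,238:266,1]*1000).round(1).tolist())
print([(r,(P[r,230]*1000).round(1).tolist()) for r in range(178,196,3)],[(r,(P[r,248]*1000).round(1).tolist()) for r in range(204,216,3)])
E
```

```text
time: 7.78
tool_pos: [0.5461, -0.1421, 0.131]
orientation: [[0.354, 0.935, 0.002], [0.935, -0.354, -0.0], [0.0, 0.001, -1.0]]
force: [-0.3, -0.1, -1.1]
gripper_width: 0.175
t 7.775 pos [ 0.5461 -0.1421  0.131 ] F [-0.31 -0.14 -1.14] M [ 0.    0.05 -0.  ] w 0.175 dist 0.0024 rv [ 0.0015 -0.0004  0.0015]
[0.0002, -0.0021, 0.001] [0.001, -0.0, 0.002]
186 R [10, 99, 124, 117, 117, 120, 80, 71, 85, 86, 70, 89, 102, 101, 103, 108, 68, 21, 18, 23, 23, 23, 27, 26, 27, 27, 26, 27] z [56, 57, 59, 60, 61, 61, 62, 96, 96, 95, 97, 62, 59, 61, 59, 58, 58, 58, 56, 57, 57, 56, 56, 57, 57, 56, 57, 55]
192 R [10, 98, 121, 116, 117, 121, 80, 69, 83, 83, 69, 88, 104, 102, 92, 92, 60, 24, 22, 24, 24, 24, 24, 25, 24, 24, 23, 25] z [56, 57, 58, 58, 60, 61, 64, 97, 96, 97, 97, 62, 60, 60, 58, 57, 57, 56, 55, 57, 56, 57, 57, 57, 57, 56, 58, 57]
198 R [9, 98, 123, 115, 116, 121, 80, 68, 84, 84, 68, 88, 104, 100, 101, 109, 61, 15, 22, 22, 25, 24, 23, 24, 25, 25, 25, 25] z [56, 58, 59, 59, 60, 62, 62, 97, 95, 96, 97, 62, 61, 58, 59, 57, 56, 58, 57, 56, 56, 57, 57, 57, 57, 57, 56, 57]
204 R [15, 52, 83, 88, 88, 
[... 796 characters left out ...]
] z [56, 57, 57, 59, 59, 62, 35, 37, 35, 37, 35, 37, 35, 35, 58, 56, 57, 57, 57, 57, 56, 57, 57, 56, 57, 56, 58, 56]
[-6.6, -6.0, -5.5, -4.9, -4.4, -3.8, -3.3, -3.0, -2.3, -1.6, -0.9, -0.4, 0.2, 0.8, 1.3, 1.9, 2.4, 3.0, 3.5, 4.1, 4.7, 5.2, 5.8, 6.4, 7.0, 7.4, 8.1, 8.6]
[-6.7, -6.1, -5.5, -5.0, -4.4, -3.9, -3.2, -2.6, -2.0, -1.5, -1.0, -0.4, 0.1, 0.7, 1.3, 1.9, 2.5, 3.0, 3.6, 4.2, 4.7, 5.3, 5.9, 6.5, 7.0, 7.6, 8.1, 8.7]
[(178, [23.0, -12.0, 76.0]), (181, [23.7, -11.5, 65.4]), (184, [23.7, -11.1, 58.2]), (187, [22.4, -11.0, 56.5]), (190, [20.8, -11.0, 55.8]), (193, [19.0, -11.1, 56.2])] [(204, [-0.2, -1.0, 96.7]), (207, [12.8, -1.0, 49.5]), (210, [12.3, -1.0, 46.0]), (213, [12.3, -1.0, 40.9])]
```

View pics/w6z.png

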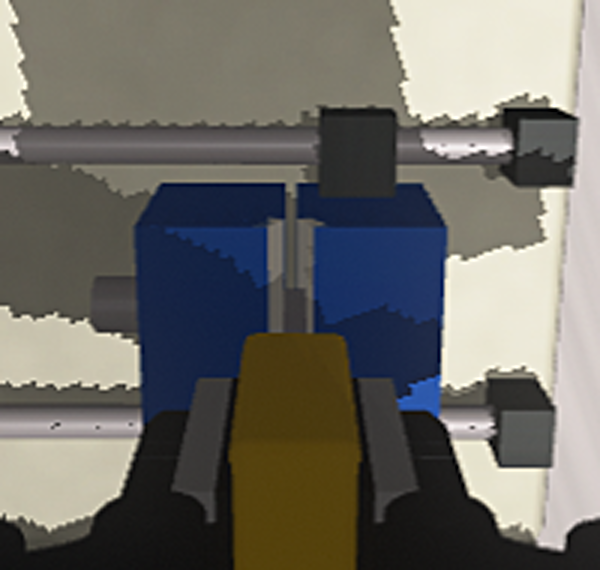

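The blade is now over the slit mouth but about 0.7 mm to the tool +y side, and it should be 0.75 mm to the other (sprung) side. I'll shift −1.4 mm in y and +1.3 mm in x, then descend gently.

```bash
python3 -m jog '[[0.008,[0.0013,-0.0014,0],[0.001,0,0.001]],[0.008,[0,0,0],[0,0,0]],[0.008,[0,0,0.002],[0,0,0]],[0.008,[0,0,0],[0,0,0]]]'; python3 plan.py .5452 -.1404 .13 -20.8 1
python3 - <<'E'
from bench import robot
from h import *
s=robot.state(); f=robot.grab_frame("wrist"); P=cloud(f,f["T_tool_cam"])
v=f["img"]
for r in (192,198,204,208,212): print(r,"R",v[r,238:266,2].tolist(),"z",(P[r,238:266,2]*1000).round().astype(int).tolist())
print((P[192,238:266,1]*1000).round(1).tolist());print((P[208,238:266,1]*1000).round(1).tolist())
print([(r,(P[r,230]*1000).round(1).tolist()) for r in range(178,196,3)],[(r,(P[r,248]*1000).round(1).tolist()) for r in range(204,216,3)])
E
```

```text
time: 8.32
tool_pos: [0.5454, -0.1402, 0.1293]
orientation: [[0.354, 0.935, 0.001], [0.935, -0.354, 0.0], [0.0, 0.001, -1.0]]
force: [-0.2, -0.3, 0.2]
gripper_width: 0.177
t 8.325 pos [ 0.5454 -0.1402  0.1293] F [-0.23 -0.27  0.21] M [0.02 0.   0.04] w 0.177 dist 0.0008 rv [ 0.001  -0.0005  0.0007]
[-0.0003, -0.0001, -0.0007] [0.001, -0.0, 0.001]
192 R [23, 22, 17, 47, 106, 120, 116, 117, 120, 97, 80, 85, 68, 66, 93, 103, 102, 105, 93, 47, 18, 25, 24, 24, 24, 26, 26, 26] z [55, 54, 55, 55, 57, 58, 59, 59, 60, 94, 94, 94, 94, 60, 59, 58, 57, 56, 56, 55, 55, 54, 55, 54, 55, 55, 55, 56]
198 R [22, 21, 14, 45, 105, 120, 116, 117, 120, 94, 80, 84, 55, 59, 95, 104, 102, 106, 93, 49, 18, 23, 24, 24, 24, 24, 25, 26] z [55, 54, 54, 55, 55, 57, 58, 58, 61, 94, 94, 95, 93, 61, 58, 58, 58, 57, 55, 54, 54, 55, 55, 55, 54, 54, 55, 55]
204 R [22, 20, 17, 48, 84, 91, 88, 88, 88, 85, 83, 88, 56, 59, 95, 104, 94, 92, 73, 35, 19, 23, 24, 25, 25, 23, 24, 25] z [55, 55, 55, 55, 56, 57, 59, 59, 61, 94, 94, 96, 96, 60, 59, 57, 57, 56, 54, 55, 54, 55, 55, 53, 55, 54, 55, 55]
208 R [17, 15, 13, 34, 79, 94, 7
[... 323 characters left out ...]
3] z [54, 55, 55, 55, 56, 57, 40, 42, 42, 41, 42, 41, 42, 43, 60, 59, 56, 56, 54, 55, 54, 54, 55, 55, 54, 56, 55, 55]
[-6.5, -6.0, -5.4, -4.8, -4.3, -3.8, -3.2, -2.7, -2.1, -1.6, -0.9, -0.3, 0.4, 0.8, 1.3, 1.9, 2.4, 3.0, 3.5, 4.1, 4.6, 5.2, 5.7, 6.3, 6.9, 7.4, 8.0, 8.6]
[-6.6, -6.1, -5.4, -4.9, -4.4, -3.8, -3.1, -2.6, -2.0, -1.5, -1.0, -1.0, 0.1, 0.7, 1.3, 1.9, 2.5, 3.0, 3.6, 4.1, 4.7, 5.3, 5.8, 6.4, 6.9, 7.5, 8.1, 8.6]
[(178, [21.9, -12.3, 80.9]), (181, [21.7, -11.9, 73.6]), (184, [21.8, -11.5, 65.6]), (187, [21.9, -11.1, 58.5]), (190, [20.8, -11.0, 55.7]), (193, [19.3, -11.0, 54.9])] [(204, [0.6, -1.0, 94.0]), (207, [12.7, -1.0, 50.0]), (210, [12.2, -1.0, 46.2]), (213, [12.3, -1.0, 41.0])]
```

Aligned: the blade is 0.75 mm to the sprung side of the mouth's middle, and within 1 mm along the jaws. Now I descend while watching the force.

```bash
python3 -m jog '[[0.008,[0,0,0.002],[0,0,0]],[0.008,[0,0,0.002],[0,0,0]],[0.008,[0,0,0.001],[0,0,0]],[0.008,[0,0,0],[0,0,0]]]' 80; python3 plan.py .5454 -.1402 .097 -20.8 1
```

```text
time: 8.88
tool_pos: [0.5455, -0.1403, 0.124]
orientation: [[0.355, 0.935, 0.001], [0.935, -0.355, 0.0], [0.0, 0.001, -1.0]]
force: [1.0, -0.3, -1.6]
gripper_width: 0.174
t 8.875 pos [ 0.5455 -0.1403  0.124 ] F [ 0.96 -0.31 -1.57] M [0.02 0.01 0.03] w 0.174 dist 0.027 rv [ 0.001  -0.0005  0.0006]
[0.0, -0.0001, 0.027] [0.001, -0.0, 0.001]
```

```bash
python3 -m jog '[[0.008,[0,0,0.002],[0,0,0]],[0.008,[0,0,0.001],[0,0,0]]]'; python3 -m jog '[[0.008,[0,0,0.002],[0,0,0]],[0.008,[0,0,0],[0,0,0]]]'; python3 plan.py .5454 -.1402 .097 -20.8 1
```

```text
time: 9.12
tool_pos: [0.5461, -0.1405, 0.1221]
orientation: [[0.355, 0.935, 0.002], [0.935, -0.355, -0.0], [0.001, 0.002, -1.0]]
force: [-4.0, 0.7, 6.9]
gripper_width: 0.175
time: 9.38
tool_pos: [0.546, -0.1404, 0.1222]
orientation: [[0.354, 0.935, 0.002], [0.935, -0.354, -0.0], [0.0, 0.002, -1.0]]
force: [-0.7, 0.3, -1.1]
gripper_width: 0.174
t 9.375 pos [ 0.546  -0.1404  0.1222] F [-0.71  0.33 -1.14] M [-0.01  0.13 -0.03] w 0.174 dist 0.0252 rv [ 0.0018 -0.0004  0.0007]
[-0.0, -0.0007, 0.0252] [0.002, -0.0, 0.001]
```

```bash
python3 -m jog '[[0.008,[0,-0.0005,0.002],[0.001,0,0]],[0.008,[0,0,0.003],[0,0,0]]]'; python3 plan.py .5454 -.1402 .097 -20.8 1
```

```text
time: 9.62
tool_pos: [0.5462, -0.1404, 0.1212]
orientation: [[0.354, 0.935, 0.002], [0.935, -0.354, -0.0], [0.0, 0.002, -1.0]]
force: [-9.4, 2.7, 21.1]
gripper_width: 0.173
t 9.625 pos [ 0.5462 -0.1404  0.1212] F [-9.36  2.73 21.14] M [ 0.61  1.88 -0.02] w 0.173 dist 0.0242 rv [ 0.0015 -0.0005  0.0008]
[-0.0001, -0.0008, 0.0242] [0.002, -0.0, 0.001]
```

The force points to tool −y (10 N) with 21 N upward, so the blade is bearing on the rigid jaw's slope. I'll ease up, shift to the sprung side, and try again.

```bash
python3 -m jog '[[0.008,[0,-0.0005,-0.002],[0.001,0,0]],[0.008,[0,-0.001,0],[0.001,0,0]]]';python3 -m jog '[[0.008,[0,0,0],[0,0,0]]]'; python3 plan.py .5454 -.1402 .097 -20.8 1
```

```text
time: 9.88
tool_pos: [0.5453, -0.14, 0.1236]
orientation: [[0.354, 0.935, 0.002], [0.935, -0.354, 0.0], [0.001, 0.001, -1.0]]
force: [1.9, -0.1, 0.9]
gripper_width: 0.177
time: 10.0
tool_pos: [0.5456, -0.1401, 0.1233]
orientation: [[0.354, 0.935, 0.002], [0.935, -0.354, -0.0], [0.001, 0.002, -1.0]]
force: [-0.3, -1.1, -1.0]
gripper_width: 0.176
t 10.0 pos [ 0.5456 -0.1401  0.1233] F [-0.35 -1.14 -0.99] M [-0.04 -0.13  0.01] w 0.176 dist 0.0263 rv [ 0.002  -0.0007  0.0007]
[-0.0002, -0.0002, 0.0263] [0.002, -0.001, 0.001]
```

```bash
python3 -m jog '[[0.008,[0,-0.0007,0],[0.002,0,0]],[0.008,[0,-0.0002,0.002],[0,0,0]],[0.008,[0,-0.0002,0.003],[0,0,0]]]'; python3 plan.py .5454 -.1402 .097 -20.8 1
```

```text
time: 10.38
tool_pos: [0.5459, -0.1402, 0.1208]
orientation: [[0.354, 0.935, 0.002], [0.935, -0.354, -0.0], [0.001, 0.002, -1.0]]
force: [-6.1, 2.0, 18.8]
gripper_width: 0.172
t 10.375 pos [ 0.5459 -0.1402  0.1208] F [-6.14  2.   18.8 ] M [0.39 1.22 0.03] w 0.172 dist 0.0238 rv [ 0.0022 -0.0008  0.0007]
[-0.0002, -0.0005, 0.0238] [0.002, -0.001, 0.001]
```

```bash
python3 -m jog '[[0.008,[0,-0.0005,-0.0015],[0.002,0,0]],[0.008,[0,-0.0012,0],[0.001,0,0]],[0.008,[0,-0.0005,0.002],[0,0,0]],[0.008,[0,-0.0005,0.003],[0,0,0]]]'; python3 plan.py .5454 -.1402 .097 -20.8 1
```

```text
time: 10.88
tool_pos: [0.5454, -0.1398, 0.1195]
orientation: [[0.354, 0.935, 0.004], [0.935, -0.354, -0.0], [0.001, 0.004, -1.0]]
force: [0.2, 0.3, 2.7]
gripper_width: 0.177
t 10.875 pos [ 0.5454 -0.1398  0.1195] F [0.23 0.27 2.73] M [-0.01  0.04 -0.04] w 0.177 dist 0.0225 rv [ 0.0035 -0.0011  0.0007]
[-0.0004, 0.0001, 0.0225] [0.004, -0.001, 0.001]
```

Now it goes lower at low force (2.7 N). Continuing.

```bash
python3 -m jog '[[0.008,[0,-0.0002,0.002],[0.002,0,0]],[0.008,[0,-0.0002,0.003],[0.001,0,0]]]'; python3 plan.py .5454 -.1402 .097 -20.8 1
```

```text
time: 11.12
tool_pos: [0.5454, -0.1398, 0.1146]
orientation: [[0.354, 0.935, 0.002], [0.935, -0.354, 0.001], [0.001, 0.001, -1.0]]
force: [0.4, -0.9, 1.6]
gripper_width: 0.172
t 11.125 pos [ 0.5454 -0.1398  0.1146] F [ 0.38 -0.85  1.63] M [-0.17 -0.4  -0.04] w 0.172 dist 0.0176 rv [ 0.0015 -0.0011  0.0007]
[-0.0004, 0.0001, 0.0176] [0.001, -0.001, 0.001]
```

```bash
python3 -m jog '[[0.008,[0,0,0.003],[0.001,0,0]],[0.008,[0,0,0.003],[0,0,0]],[0.008,[0,0,0.003],[0,0,0]]]'; python3 plan.py .5454 -.1402 .097 -20.8 1
python3 - <<'E'
from bench import robot
from h import *
f=robot.grab_frame("wrist")
v=f["img"]; cv2.imwrite("pics/w7z.png",cv2.resize(v[110:300,150:350],None,fx=3,fy=3,interpolation=cv2.INTER_CUBIC))
E
```

```text
time: 11.5
tool_pos: [0.5454, -0.1398, 0.1046]
orientation: [[0.355, 0.935, 0.001], [0.935, -0.355, 0.001], [0.001, 0.0, -1.0]]
force: [1.8, -1.1, 2.5]
gripper_width: 0.173
t 11.5 pos [ 0.5454 -0.1398  0.1046] F [ 1.85 -1.1   2.49] M [-0.16 -0.33 -0.04] w 0.173 dist 0.0076 rv [ 0.0002 -0.0012  0.0006]
[-0.0004, 0.0001, 0.0076] [0.0, -0.001, 0.001]
```

View pics/w7z.png

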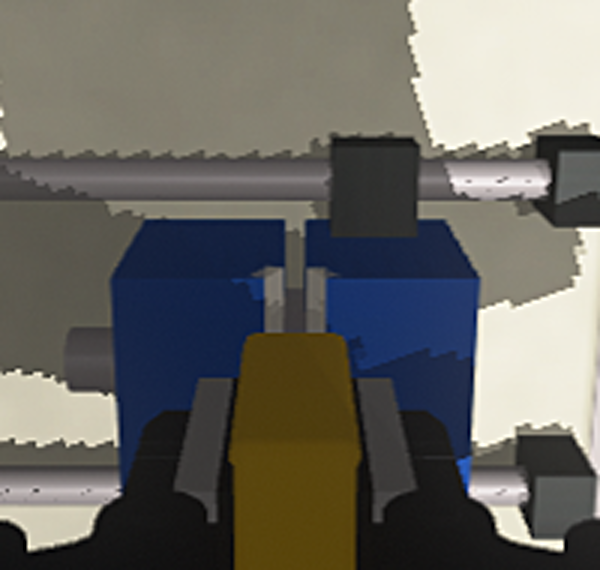

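The crop shows the blade down in the slit, which has opened around it at crop column ~295, with the jaws symmetric. About 7 mm to go.

```bash
python3 -m jog '[[0.008,[0,0,0.003],[0,0,0]],[0.008,[0,0,0.002],[0,0,0]]]'; python3 -m jog '[[0.008,[0,0,0.002],[0,0,0]]]'; python3 -m jog '[[0.008,[0,0,0.0015],[0,0,0]]]'
```

```text
time: 11.8
tool_pos: [0.5454, -0.1398, 0.0988]
orientation: [[0.355, 0.935, 0.001], [0.935, -0.355, 0.001], [0.001, 0.0, -1.0]]
force: [2.0, 0.0, 2.2]
gripper_width: 0.178
time: 11.92
tool_pos: [0.5455, -0.1398, 0.0972]
orientation: [[0.355, 0.935, 0.0], [0.935, -0.355, 0.001], [0.001, 0.0, -1.0]]
force: [-2.9, 1.0, 16.5]
gripper_width: 0.172
time: 12.05
tool_pos: [0.5455, -0.1398, 0.0972]
orientation: [[0.354, 0.935, 0.0], [0.935, -0.354, 0.001], [0.001, -0.0, -1.0]]
force: [-3.2, 1.2, 16.3]
gripper_width: 0.175
```

It stopped at 0.0972 with force rising, which matches the predicted seat. One firmer press to confirm, then relax.

```bash
python3 -m jog '[[0.008,[0,0,0.0025],[0,0,0]],[0.008,[0,0,0.0025],[0,0,0]]]'; python3 -m jog '[[0.008,[0,0,0],[0,0,0]],[0.008,[0,0,0],[0,0,0]]]'
python3 - <<'E'
from bench import robot
from h import *
f=robot.grab_frame("wrist"); P=cloud(f,f["T_tool_cam"])
v=f["img"]; cv2.imwrite("pics/w8.png",v)
f=robot.grab_frame("scene"); cv2.imwrite("pics/s8z.png",cv2.resize(f["img"][120:240,100:230],None,fx=4,fy=4,interpolation=cv2.INTER_CUBIC))
E
```

```text
time: 12.3
tool_pos: [0.5456, -0.1398, 0.0972]
orientation: [[0.354, 0.935, -0.001], [0.935, -0.354, 0.001], [0.001, -0.001, -1.0]]
force: [-4.9, 0.8, 16.8]
gripper_width: 0.172
time: 12.55
tool_pos: [0.5454, -0.1398, 0.0974]
orientation: [[0.354, 0.935, -0.0], [0.935, -0.354, 0.001], [0.001, -0.001, -1.0]]
force: [2.5, -0.2, 1.5]
gripper_width: 0.174
```

View pics/w8.png

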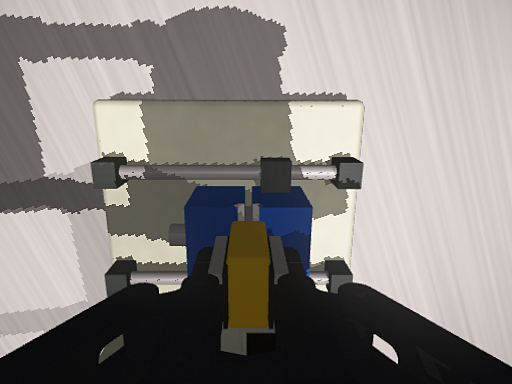

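View pics/s8z.png

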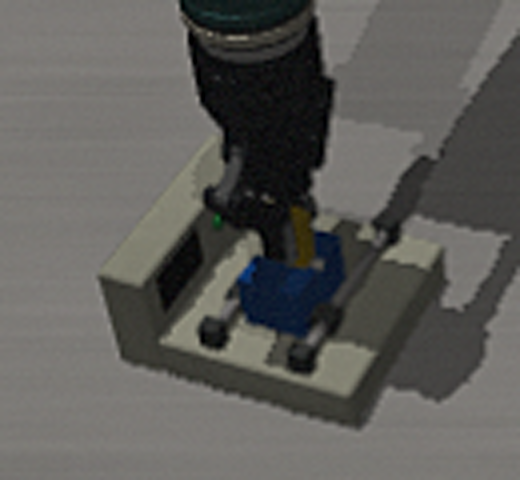

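The views show the handle's shoulder resting on the jaws and the gauge upright. Releasing and lifting off.

```bash
python3 -m jog '[[0.03,[0,0,0],[0,0,0]],[0.05,[0,0,0],[0,0,0]],[0.06,[0,0,0],[0,0,0]],[0.06,[0,0,0],[0,0,0]]]'; python3 -m jog '[[0.06,[0,0,-0.01],[0,0,0]],[0.06,[0,0,-0.03],[0,0,0]],[0.06,[0,0,-0.04],[0,0,0]],[0.06,[0,0,-0.04],[0,0,0]],[0.06,[0,0,0],[0,0,0]],[0.06,[0,0,0],[0,0,0]]]'
python3 - <<'E'
from bench import robot
from h import *
s=robot.state(); f=robot.grab_frame("wrist"); P=cloud(f,tool(s)@f["T_tool_cam"]); v=f["img"]; cv2.imwrite("pics/w9.png",v)
hsv=cv2.cvtColor(v,cv2.COLOR_BGR2HSV); Z=P[...,2]
m=(hsv[...,0]>17)&(hsv[...,0]<34)&(hsv[...,1]>120)&(Z>.09)&(Z<.13)
p=P[m]; zt=np.percentile(p[:,2],80); q=p[abs(p[:,2]-zt)<.004]; print("handle top z",np.median(q[:,2]),cv2.minAreaRect((q[:,:2]*1000).astype(np.float32)))
b=(hsv[...,0]>100)&(hsv[...,0]<125)&(hsv[...,1]>120)&(abs(Z-.075)<.005); q=P[b]; print("jaw top",np.median(q[:,2]),cv2.minAreaRect((q[:,:2]*1000).astype(np.float32)))
A=np.c_[p[abs(p[:,2]-zt)<.004][:,:2],np.ones((abs(p[:,2]-zt)<.004).sum())]; print("top tilt",np.linalg.lstsq(A,p[abs(p[:,2]-zt)<.004][:,2],rcond=None)[0][:2])
f=robot.grab_frame("scene"); cv2.imwrite("pics/s9.png",f["img"])
cv2.imwrite("pics/s9z.png",cv2.resize(f["img"][120:240,100:230],None,fx=4,fy=4,interpolation=cv2.INTER_CUBIC))
E
```

```text
time: 13.15
tool_pos: [0.5419, -0.1387, 0.0945]
orientation: [[0.354, 0.935, -0.009], [0.935, -0.354, 0.004], [0.0, -0.01, -1.0]]
force: [-0.5, -0.3, -0.3]
gripper_width: 0.701
time: 13.9
tool_pos: [0.5426, -0.1389, 0.2202]
orientation: [[0.354, 0.935, -0.009], [0.935, -0.354, 0.004], [0.0, -0.01, -1.0]]
force: [-0.1, 0.3, 1.0]
gripper_width: 0.702
handle top z 0.11449417089606395 ((544.7030639648438, -139.10421752929688), (30.49711799621582, 15.175016403198242), 69.60359191894531)
jaw top 0.07448761143336827 ((544.3082275390625, -139.71734619140625), (44.08655548095703, 59.480369567871094), 69.30156707763672)
top tilt [-0.03749979 -0.00052918]
```

View pics/w9.png

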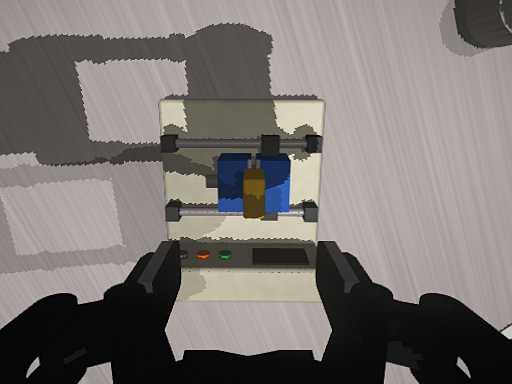

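View pics/s9.png

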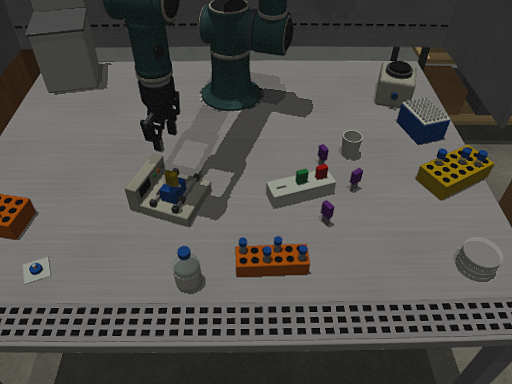

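View pics/s9z.png

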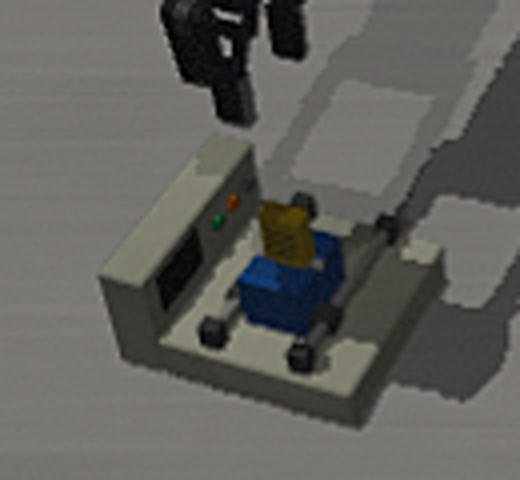

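Handle top is exactly 40.0 mm above the jaw tops, centred. I'll check the apparent tilt against the jaw tops' own plane.

Run:
```python
from bench import robot
from h import *
for _ in range(3):
    s=robot.state(); f=robot.grab_frame("wrist"); P=cloud(f,tool(s)@f["T_tool_cam"]); 
    hsv=cv2.cvtColor(f["img"],cv2.COLOR_BGR2HSV); Z=P[...,2]
    for nm,m in dict(top=(hsv[...,0]>17)&(hsv[...,0]<34)&(hsv[...,1]>120)&(abs(Z-.1145)<.003),jaw=(hsv[...,0]>100)&(hsv[...,0]<125)&(hsv[...,1]>120)&(abs(Z-.0745)<.003)).items():
        m=cv2.erode(m.astype(np.uint8),np.ones((3,3)))>0; q=P[m]; d=(q[:,:2]-q[:,:2].mean(0))@s["orientation"][:2,:2]
        c=np.linalg.lstsq(np.c_[d,np.ones(len(d))],q[:,2],rcond=None)[0]; res=q[:,2]-np.c_[d,np.ones(len(d))]@c
        print(nm,m.sum(),"slope along x,y",c[:2].round(4),"±",(res.std()/d.std(0)/np.sqrt(len(d))).round(4),"z",c[2].round(4))
```

```text
top 726 slope along x,y [-0.0032  0.0175] ± [0.003  0.0063] z 0.1146
jaw 2237 slope along x,y [ 0.0003 -0.0005] ± [0.0012 0.0007] z 0.0745
top 676 slope along x,y [-0.002  -0.0161] ± [0.0031 0.0065] z 0.1147
jaw 2215 slope along x,y [0.0001 0.0014] ± [0.0011 0.0007] z 0.0746
top 685 slope along x,y [-0.0004 -0.0036] ± [0.0031 0.0063] z 0.1147
jaw 2199 slope along x,y [-0.0004 -0.001 ] ± [0.0012 0.0007] z 0.0745
```

Upright within noise. Handing in.

```bash
python3 -c "
from bench import robot
print(robot.state()['time']); print(robot.close_job())"
```

```text
14.15
the job is handed in; nothing more can be done
None
```

I took the yellow gauge from the rack and pushed its blade into the slit between the blue jaws. The gauge is released and standing on its shoulder, and the job was handed in at about 14 s.

**Feeling for the slit:** The first attempts met the rigid jaw's slope, with up to 21 N upward and about 10 N sideways. I backed off, shifted toward the sprung jaw, and the blade then slid in at under 3 N. It stopped where the shoulder was expected to seat, and a firmer press (about 17 N) did not move it further.

**Last checks:**
- **Seating:** the handle top is 40 mm above the jaw tops, which matches the shoulder sitting flat on them.
- **Position:** the gauge is within about 1 mm of the middle of the jaws.
- **Tilt:** the first reading after release showed an apparent tilt of about 0.04 rad. Three repeat readings scattered around zero (within 0.02 rad), so I took that as depth noise.
- **Clearance:** the gripper is clear, more than 100 mm above the position where it let go. It shifted about 4 mm sideways as the fingers opened, but the gauge stayed centred.
- **Other objects:** in the last scene view the other gauges, tube rack, bottle and beaker look unmoved. I judged this by eye only.

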